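# Right the bead bottle, then turn the bead dish and hold it ready to pour

### The job

A bead bottle (blue cap) has toppled in its row and its red bead ended up in the steel dish on the balance. Stand the bottle upright on the empty white spot of the row, let go of it, and then lift the dish by its handle straight up to about 8 cm clear of the balance pan and, still over the pan, make the quarter turn that brings its orange pouring lip round to point the way the blue arrow on the balance points, keeping the dish level and the bead resting in the middle all the while. Finish while holding the dish still up there, ready to pour, and leave the other bottles and everything else as they are.

Things in the scene. Friction and masses are not known exactly. Their poses are not given: they have to be found in the camera images.
- bottle_mid (a point): centre (half-way up, on the axis) of the toppled amber bottle with the blue cap: square body 50 x 50 x 70 mm high, round neck 26 mm across, 10 mm long, round cap 32 mm across, 25 mm long. z runs along it from base to cap; base 52.5 mm below this point, middle of the cap 40 mm above it. At first it lies on a flat side of its body, cap roughly along the lane's +x
- bottle: the same toppled bottle, about 160 g, origin at the centre of its base, z from base to cap. At first its axis lies 29 mm over the table, its base near the middle of the empty spot and its cap away from the robot
- lane: grey mat, 210 x 300 mm, 4 mm thick, fixed to the table, with two blue lines along its y and between them a row of three white round spots, 60 mm across. Origin on the table under the middle spot; x is horizontal, roughly away from the robot and across the row; y along the row; the mat reaches from x = -70 to +140 mm.
- spot0 (a point): centre of a white spot on the mat's top (4 mm over the table), at y = -110 mm in the lane's frame. Two of the three spots hold standing bottles, the third is the toppled bottle's.
- spot1 (a point): centre of a white spot on the mat's top (4 mm over the table), at y = 0 mm in the lane's frame. Two of the three spots hold standing bottles, the third is the toppled bottle's.
- spot2 (a point): centre of a white spot on the mat's top (4 mm over the table), at y = 110 mm in the lane's frame. Two of the three spots hold standing bottles, the third is the toppled bottle's.
- mate_a_mid (a point): centre (52.5 mm above the base) of a standing amber bottle with a white cap, otherwise like the toppled one, on one of the spots; to be left standing where it is
- mate_b_mid (a point): centre (52.5 mm above the base) of a standing amber bottle with a white cap, otherwise like the toppled one, on one of the spots; to be left standing where it is
- balance: white laboratory balance, fixed, body 220 x 220 x 50 mm high, with a round steel pan 104 mm across whose top is 62 mm over the table. Origin on the table under the pan's centre; x roughly away from the robot, display on the -x side; a flat blue arrow on its top, beside the pan, points along its +y
- pan (a point): centre of the balance pan's top face, 62 mm over the table; axes as the balance
- arrow (a point): the blue arrow's head on the balance, 95 mm from the pan's centre along the balance's +y
- dish: shallow steel dish standing loose on the pan, 120 mm across, 20.5 mm high, inside a cone that slopes 14 degrees down to its middle; about 200 g. Origin at the centre of its underside, z up. Orange pouring lip 26 mm wide on its +x side, at first roughly along the balance's +x. An upright bail handle spans it along its y.
- dish_middle (a point): lowest point of the dish's inner face, 6 mm above its underside; axes as the dish
- dish_handle (a point): middle of the dish's handle: a straight level black bar along the dish's y, over the dish's middle, 121 mm long, 10 mm thick (along the dish's x), 12 mm high, its centre 93 mm above the dish's underside. Axes as the dish. The legs are at the bar's ends; between them the space under the bar is free down to the bead.
- dish_lip (a point): outer part of the orange lip, 78 mm from the dish's axis along its +x, 18.5 mm above the underside
- ball: red bead, 22 mm across, 40 g, lying loose in the middle of the dish
- ball_center (a point): centre of the red bead
- tip_box: box with blue lid, 80 x 120 x 62 mm, bystander
- beaker: glass beaker, 70 mm across, 85 mm high, bystander
- carton: white carton 60 x 90 x 110 mm, bystander
- wash_bottle: white bottle with red cap, 60 mm across, 150 mm high, bystander
- spatula: metal spatula 170 mm long lying flat, bystander
Not all that is in view belongs to the job. What is meant by the dish is not green, pink or turquoise, and is the smaller of those in its own colour.

How it is judged:
On the way, in this order (a step that is already met when the one before it is completed fails the run):
1. the toppled bottle stands upright on its spot in the row, let go (angle between bottle_mid's own z axis and vertical below 0.09 rad and height (world z) of bottle_mid between 0.05 and 0.063 m and (horizontal distance between bottle_mid and spot0 below 0.022 m or horizontal distance between bottle_mid and spot1 below 0.022 m or horizontal distance between bottle_mid and spot2 below 0.022 m) and contact force between bottle and the fingers below 0.05 N and linear speed of bottle below 0.02 m/s), for 0.3 s.
2. the dish is lifted clear of the balance pan with the bead in its middle (z of dish_middle in the frame of pan above 0.04 m and contact force between dish and balance below 0.05 N and horizontal distance between ball_center and dish_middle below 0.015 m), for 0.2 s.
At the end, for the whole second after the job is handed in: Bottle upright (5 deg), released, within 22 mm of its spot; the other two within 25 mm of their start. Dish held by the fingers alone 40 to 200 mm above the pan, within 40 mm of its centre, level within 0.1 rad, lip within 0.2 rad of the arrow; bead at rest within 15 mm of the middle (all of step 1 and all of step 2 and angle between each of mate_a_mid, mate_b_mid's own z axis and vertical below 0.12 rad and distance of each of mate_a_mid, mate_b_mid from where it was at the start of the episode below 0.025 m and linear speed of ball below 0.05 m/s and linear speed of dish below 0.02 m/s and angle between dish_middle's own z axis and vertical below 0.1 rad and horizontal distance between dish_middle and pan below 0.04 m and z of dish_middle in the frame of pan below 0.2 m and angle between the x axis of dish and the y axis of balance, either way round below 0.2 rad and horizontal distance between dish_lip and arrow below 0.09 m and contact force between dish and the fingers above 1 N); the arm keeps its last pose, push and grip.
It fails at once if the bead leaves the middle of the dish (more than 28 mm off) (distance between ball_center and dish_middle above 0.031 m).
It fails at once if the dish is tilted by more than 0.2 rad (angle between dish_middle's own z axis and vertical above 0.2 rad).
It fails at once if a neighbouring bottle is tipped or pushed away (angle between any of mate_a_mid, mate_b_mid's own z axis and vertical above 0.3 rad or distance of any of mate_a_mid, mate_b_mid from where it was at the start of the episode above 0.03 m).
It fails at once if another thing on the bench is disturbed (distance of any of tip_box, beaker, carton, wash_bottle, spatula from where it was at the start of the episode above 0.04 m).
It also fails if it takes over 72 s, if anything falls off the work surface, if the arm or the gripper's body presses on something with over 40 N, if the wrist force passes 120 N, or if a joint passes its speed limit or range.

### The arm

A 6-joint arm with a two-finger parallel gripper is mounted at the origin on the work surface. World frame = base frame: x ahead of the robot, y to its left, z up, the work surface at z = 0. Lengths are in m, angles in rad, forces in N, time in s.
With the tool pointing down it reaches from about 0.35 to 0.95 m from the base axis. Payload 17.4 kg.
Tool frame: the origin (TCP) lies midway between the tips of the shut fingers; the grasp point (between the pads) lies 19 mm behind it (manip.pinch_z is the distance from the TCP to the grasp point, in m); z points along the fingers, y is the direction in which the jaws open and shut (so a half turn about z gives the same grasp; the last joint's range is limited). The gripper opens to 93 mm and grips with 3 to 60 N. Pads are 15 mm wide; open, the fingers measure 128 mm over their backs; the gripper's body (75 mm by 188 mm) begins 65 mm behind the grasp point.
Start: joints at [-1.383, 0.116, 1.442, -0, 1.584, -0.038], TCP at [0.151, -0.658, 0.219] pointing down, gripper open.
Joint ranges: [-2.83, 2.83], [-0.83, 2.19], [0.07, 2.5], [-1.14, 4.28], [0.01, 3], [-2.97, 2.97]. Speed limits (rad/s): [1.89, 1.89, 2.22, 3.14, 3.14, 3.14].

### API

Orientations are given as a unit quaternion [w, x, y, z].
In Python, from workcell import manip, imaging gives the robot as it stands. Calls block until the motion is done:
- manip.reach(position, orientation): joint-space move of the TCP to a pose.
- manip.move_linear(position, rotation=None, v=0.15): straight line of the TCP; rotation=None keeps the orientation; v is the mean speed in m/s.
- manip.goto_joints(angles): joint-space move.
- manip.grip(opening, f_grip=None): finger opening in m; f_grip is the grip in N (None keeps the last); returns when the fingers have stopped.
- manip.dwell(seconds).
- manip.ik(position, orientation): joint angles nearest the present ones, or None.
- manip.get_state(): the state.
- imaging.read_camera(name): name is "scene" or "top" or "wrist"; returns a dict with "img" (400x640x3 uint8, blue, green, red), "fx", "fy", "cx", "cy" (pixels), "k1" (the pictures are not rectified: a ray, as slopes to the right and down, at radius r is drawn at 1 + k1 r^2 times it, then the intrinsics apply), "view" (4x4, takes a point from world to camera coordinates). Camera axes: x right, y down, z forward; pixel columns grow to the right and rows downward; lengths in m; the calibration is good to about 2 mm. A picture is of the moment at which its call begins. There is no depth.
A pose or a line that the arm cannot do raises manip.IKError and nothing moves.
- manip.hand_in(): hands the job in, once; it reports no verdict.
The state is a dict: "time": time; "joint_pos": joint angles; "joint_velocities": joint speeds; "joint_efforts": joint torques, N m; "ee_pos": TCP position; "tool_rot": TCP orientation; "wrist_force": force on the tool from outside, world axes, zero at the start; "ft_torque": the same for the moment, N m; "opening": finger opening in m.
Only numpy, scipy, OpenCV 4.12 (cv2) and the standard library are available. Lean on these libraries where they do the work, as an engineer would, in place of code of your own. Each camera call takes 0.05 s, during which the arm holds its last target. There are 200 camera calls.

## Working session

There is one attempt and no reset: what is moved stays moved. The work goes in short steps, each a Python script; the robot and the scene stay as the last script left them, time stands still between calls to the robot, and variables do not carry over. Pictures are saved under pics/ and viewed, about 8 in all and at most 12, crops included, and the job is handed in when it is done.

```bash
ls; mkdir -p pics; cat > h.py <<'E'
import numpy as np, cv2
from workcell import manip, imaging
from scipy.spatial.transform import Rotation as R
def cam(n):
    c=imaging.read_camera(n); c['K']=np.array([[c['fx'],0,c['cx']],[0,c['fy'],c['cy']],[0,0,1.]]); return c
def ray(c,u,v):
    d=np.array([(u-c['cx'])/c['fx'],(v-c['cy'])/c['fy']]); x=d.copy()
    for _ in range(20): x=d/(1+c['k1']*(x@x))
    V=np.array(c['view']); Rm=V[:3,:3]; return -Rm.T@V[:3,3], Rm.T@np.array([x[0],x[1],1])
def onz(c,u,v,z):
    o,d=ray(c,u,v); return o+d*(z-o[2])/d[2]
def proj(c,p):
    V=np.array(c['view']); q=V[:3,:3]@np.array(p)+V[:3,3]; x=q[:2]/q[2]; x=x*(1+c['k1']*(x@x))
    return np.array([c['fx']*x[0]+c['cx'],c['fy']*x[1]+c['cy']])
def quat(yaw_y, tilt=None):
    pass
def down(a):
    "tool pointing down, jaw (y) axis along world angle a"
    y=np.array([np.cos(a),np.sin(a),0]); z=np.array([0,0,-1.]); return toq(np.c_[np.cross(y,z),y,z])
def toq(M):
    q=R.from_matrix(M).as_quat(); return [q[3],q[0],q[1],q[2]]
E
python3 - <<'E'
from h import *
for n in ['scene','top','wrist']:
    c=cam(n); cv2.imwrite(f'pics/{n}0.png',c['img']); o,d=ray(c,320,200); print(n,o.round(3),d.round(2),c['fx'],c['k1'])
print(manip.get_state())
E
```

```text
pics
scene [1.199 0.526 1.058] [-0.49 -0.49 -0.72] 475.98195653478723 0.03304972654400281
top [ 0.389 -0.111  1.2  ] [ 0.15 -0.01 -0.99] 392.27806170654026 -0.05420711098231065
wrist [ 0.226 -0.641  0.383] [-0.28 -0.06 -0.96] 309.1691021841095 -0.04334138202651072
{'time': 0.15, 'joint_pos': array([-1.38284777e+00,  1.16367462e-01,  1.44209573e+00,  1.79123461e-05,
        1.58400607e+00, -3.77875795e-02]), 'joint_velocities': array([-0.00087456, -0.0007711 , -0.002325  , -0.00029574,  0.00110973,
        0.00052378]), 'joint_efforts': array([ 2.29599182e-04, -7.21760774e+01, -6.22951269e+01,  7.78806489e-02,
        2.25623389e-02, -4.51944163e-05]), 'ee_pos': array([ 0.15105732, -0.65772377,  0.21809038]), 'tool_rot': array([-4.37741326e-04,  9.93637050e-01,  1.12628684e-01, -2.39469858e-05]), 'wrist_force': array([-0.03160987,  0.11691007,  0.35783731]), 'ft_torque': array([ 0.02025331,  0.028514  , -0.03088405]), 'opening': 0.09301265829759849}
```

View pics/top0.png

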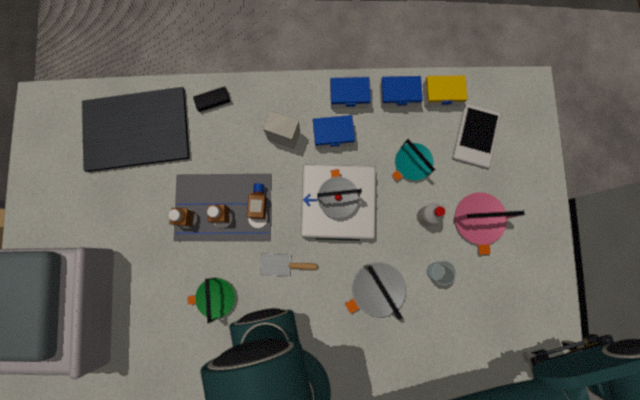

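View pics/scene0.png

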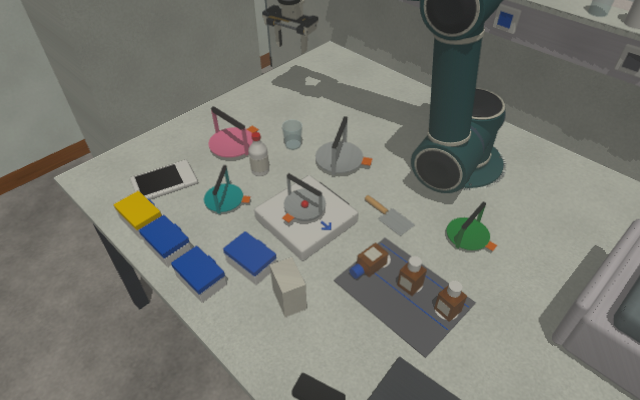

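Steel dish candidates: (338,198) on the balance, with the red bead in it, and the larger one at (379,290). The others are green (215,298), pink (481,218) and turquoise (414,161). The smaller steel one, on the balance, fits. The toppled bottle lies at about (257,205), and its empty spot is the rightmost one in the row. I'll confirm with an enlarged crop.

```bash
python3 - <<'E'
from h import *
t=cv2.imread('pics/top0.png'); s=cv2.imread('pics/scene0.png')
a=cv2.resize(t[155:255,165:385],None,fx=3.6,fy=3.6,interpolation=cv2.INTER_CUBIC)
b=cv2.resize(s[160:300,230:430],None,fx=1.7,fy=1.7,interpolation=cv2.INTER_CUBIC)
o=np.zeros((600,800,3),np.uint8); o[:360,:792]=a; o[362:600,:340]=b[:238]
cv2.imwrite('pics/crop1.png',o)
c=cam('top');cs=cam('scene')
def blobs(im,f,roi,amin=8):
    m=np.zeros(im.shape[:2],np.uint8); x0,y0,x1,y1=roi; m[y0:y1,x0:x1]=f(im[y0:y1,x0:x1].astype(int))*255
    n,l,st,ce=cv2.connectedComponentsWithStats(m)
    return [(ce[i].round(1),st[i].tolist()) for i in range(1,n) if st[i,4]>=amin]
B=lambda i:(i[...,0]>i[...,2]+50)
for nm,im,cc,roi in [('top',t,c,(165,155,385,255)),('scene',s,cs,(230,160,480,350))]:
    print(nm)
    print(' blue',blobs(im,B,roi)); 
    print(' orange',blobs(im,lambda i:(i[...,2]>i[...,0]+90)&(i[...,1]>i[...,0]+25)&(i[...,2]>150),roi))
    print(' red',blobs(im,lambda i:(i[...,2]>i[...,1]+70)&(abs(i[...,1]-i[...,0])<30),roi))
    print(' brown',blobs(im,lambda i:(i[...,2]>i[...,0]+40)&(i[...,2]>i[...,1]+15),roi,30))
    print(' black',blobs(im,lambda i:i.max(-1)<50,roi,20))
    print(' white',blobs(im,lambda i:i.min(-1)>185,roi,30))
E
```

```text
top
 blue [(array([258. , 186.8]), [254, 183, 9, 8, 66]), (array([308.3, 199.5]), [304, 195, 12, 10, 43])]
 orange [(array([334.8, 172.8]), [331, 170, 9, 7, 52])]
 red [(array([337.7, 196.9]), [335, 195, 6, 5, 24])]
 brown [(array([335. , 172.9]), [331, 169, 9, 9, 76]), (array([255.9, 205. ]), [247, 192, 18, 26, 269]), (array([337.8, 196.9]), [335, 194, 7, 7, 33]), (array([218.8, 214.5]), [208, 205, 19, 17, 136]), (array([181.1, 217. ]), [170, 208, 18, 17, 144])]
 black [(array([177.1, 158.6]), [165, 155, 25, 7, 68]), (array([265.9, 203.2]), [261, 188, 10, 31, 103]), (array([338.7, 192.6]), [318, 190, 43, 7, 112]), (array([229. , 216.6]), [225, 205, 11, 23, 108]), (array([191.6, 222. ]), [183, 211, 17, 20, 164]), (array([346.3, 239.1]), [334, 239, 25, 2, 26])]
 white []
scene
 blue [(array([234.7, 196. ]), [230, 184, 13, 26, 236]), (array([326.3, 226.1]), [321, 222, 10, 8, 47]), (array([250.1, 252.7]), [230, 232, 46, 44, 1153]), (array([357.4, 269.7]), [351, 264, 13, 13, 95]), (array([437. , 283.9]), [433, 281, 9, 7, 9]), (array([431.6, 317.2]), [415, 304, 33, 26, 35])]
 orange [(array([366.4, 161.6]), [362, 160, 9, 5, 36]), (array([245.6, 198.9]), [242, 196, 8, 6, 34]), (array([287.7, 217.3]), [283, 214, 11, 8, 50])]
 red [(array([304.4, 203.2]), [302, 201, 6, 6, 28])]
 brown [(array([366.2, 162.1]), [361, 160, 11, 6, 52]), (array([245.6, 198.9]), [242, 195, 9, 8, 55]), (array([375.7, 203.8]), [365, 195, 23, 19, 138]), (array([304.2, 203.3]), [301, 200, 7, 8, 41]), (array([287.5, 217.4]), [282, 213, 12, 10, 71]), (array([371.2, 256.6]), [358, 243, 30, 27, 263]), (array([413. , 272.8]), [401, 265, 25, 17, 180]), (array([451.8, 297.5]), [439, 287, 28, 20, 206])]
 black []
 white []
```

View pics/crop1.png

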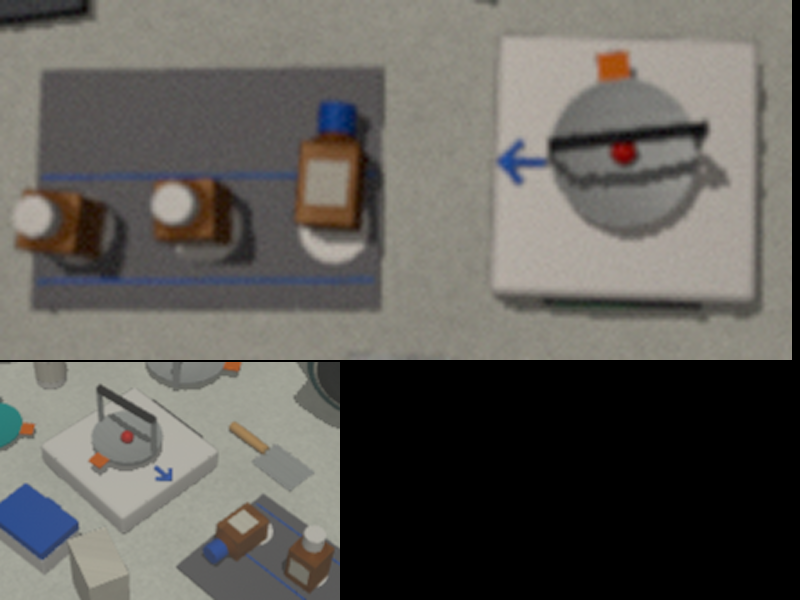

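The crop shows the small steel dish with the bead and an orange lip pointing +x, so it is the one meant. The arrow points +y (left). The bottle lies with its base over the rightmost spot and its cap toward +x. Next I compute poses.

```bash
python3 - <<'E'
from h import *
c=cam('top');cs=cam('scene')
T=lambda x,y:(165+x/3.6-.36,155+y/3.6-.36)
S=lambda x,y:(230+x/1.7-.2,160+(y-362)/1.7-.2)
def tri(a,b):
    o1,d1=ray(c,*a);o2,d2=ray(cs,*b);d1/=np.linalg.norm(d1);d2/=np.linalg.norm(d2)
    A=np.c_[d1,-d2];k=np.linalg.lstsq(A,o2-o1,rcond=None)[0];p,q=o1+d1*k[0],o2+d2*k[1]
    return ((p+q)/2).round(4),np.linalg.norm(p-q).round(4)
def quad(ps,z):
    P=np.array([onz(c,*T(*p),z)[:2] for p in ps]); print(P.round(4).tolist())
    y=(P[0]-P[1])+(P[3]-P[2]); x=(P[0]-P[3])+(P[1]-P[2])
    print('lens',[np.linalg.norm(P[i]-P[i-1]).round(3) for i in range(4)],'yawx',np.arctan2(x[1],x[0]),'from y',np.arctan2(-y[0],y[1]))
    return P.mean(0),np.arctan2(*((x/np.linalg.norm(x)-0)[::-1]))
m,a=quad([(42,70),(385,68),(381,309),(32,310)],.004)
ex=np.array([np.cos(a),np.sin(a)]);ey=np.array([-ex[1],ex[0]])
o=m-.035*ex; print('lane o',o)
for k in(-1,0,1): 
    p=o+.11*k*ey; print('spot',k+1,p.round(4))
m,a=quad([(499,37),(756,42),(752,300),(491,292)],.05); print('bal',m)
print('arrow tip',onz(c,*T(498,162),.051), 'blue',tri((308.3,199.5),(326.3,226.1)))
print('bead',tri((337.7,196.9),(304.3,203.2)))
print('lip',tri((334.9,172.8),(287.7,217.3)))
print('cap',tri((258,186.8),(357.4,269.7)))
print('handle +y end',tri(T(552,145),S(155,420)),'-y end',tri(T(706,129),S(98,389)))
for p in((552,145),(706,129)):print(onz(c,*T(*p),.158).round(4))
print('label',onz(c,*T(327,184),.054).round(4))
print('cap z.029',onz(c,258,186.8,.035).round(4))
for p in[(305,140),(362,140),(360,228),(296,226)]:print('body',onz(c,*T(*p),.054).round(4))
def spotfit():
    p=[onz(c,*T(*q),.004)[:2] for q in[(301,232),(366,234),(333,264)]]; print('spot edge',np.round(p,4))
spotfit()
print(manip.get_state()['time'])
E
```

```text
[[0.6588, 0.3321], [0.6528, 0.0311], [0.4448, 0.0357], [0.4498, 0.3348]]
lens [np.float64(0.209), np.float64(0.301), np.float64(0.208), np.float64(0.299)] yawx -0.017395452677338778 from y -0.018341959994998835
lane o [0.51655048 0.18402862]
spot 0 [0.5146 0.074 ]
spot 1 [0.5166 0.184 ]
spot 2 [0.5185 0.294 ]
[[0.6667, -0.0699], [0.6573, -0.2839], [0.4432, -0.2713], [0.4545, -0.0597]]
lens [np.float64(0.212), np.float64(0.214), np.float64(0.214), np.float64(0.212)] yawx -0.05338257578913491 from y -0.04850424365679365
bal [ 0.55543888 -0.17119014]
arrow tip [ 0.56108745 -0.06724568  0.051     ] blue (array([ 0.5624, -0.0842,  0.049 ]), np.float64(0.0031))
bead (array([ 0.5636, -0.1702,  0.08  ]), np.float64(0.0038))
lip (array([ 0.6344, -0.1638,  0.0809]), np.float64(0.0028))
cap (array([0.6059, 0.0691, 0.0345]), np.float64(0.0005))
handle +y end (array([ 0.5575, -0.1118,  0.1542]), np.float64(0.0002)) -y end (array([ 0.5688, -0.2297,  0.1517]), np.float64(0.0042))
[ 0.5569 -0.1119  0.158 ]
[ 0.5663 -0.2273  0.158 ]
label [0.5457 0.0734 0.054 ]
cap z.029 [0.6059 0.0688 0.035 ]
body [0.5827 0.0916 0.054 ]
body [0.5816 0.0444 0.054 ]
body [0.5088 0.0463 0.054 ]
body [0.5116 0.0989 0.054 ]
spot edge [[0.5117 0.1037]
 [0.5088 0.0481]
 [0.4838 0.0764]]
0.35
```

```bash
cat >> h.py <<'E'
YB=-.05
def tool(beta,yaw,c=1):
    "jaws horizontal, perp. to yaw heading; tool z = heading*sin(beta) - up*cos(beta); c flips the jaw axis"
    h=np.array([np.cos(yaw),np.sin(yaw),0]); z=h*np.sin(beta)+np.array([0,0,-np.cos(beta)])
    y=c*np.array([-np.sin(yaw),np.cos(yaw),0]); return np.c_[np.cross(y,z),y,z]
def tcp(grasp,M): return np.array(grasp)+M[:,2]*manip.pinch_z
E
python3 - <<'E'
from h import *
c=cam('top')
for n,u,v,z in [('green',215,298,.02),('carton',282,122,.11),('cartonlow',282,140,.06),('big',379,290,.02),('tipbox',333,130,.06)]: print(n,onz(c,u,v,z).round(3))
f=np.array([np.cos(YB),np.sin(YB),0]); base=np.array([.5110,.0735,0])
g0=base+.048*f+[0,0,.029]; spot=np.array([.5146,.0745,0]); g1=spot+[0,0,.004+.048]
for cc in(1,-1):
  for b in (20,30,40,50):
    r=[]
    for be,g in [(-b,g0),(-b,g0+[0,0,.12]),(-b+45,g0+[0,0,.12]),(90-b,g0+[0,0,.12]),(90-b,g1)]:
        M=tool(np.radians(be),YB,cc); q=manip.ik(tcp(g,M),toq(M)); r.append(None if q is None else np.round(q,2).tolist())
    print(cc,b,r)
for a in (.08,.08+np.pi):
    print(a,[np.round(manip.ik([.562,-.17,.16],down(a+k)),2) for k in(0,.72,1.44)])
E
```

```text
green [0.277 0.2   0.02 ]
carton [ 0.781 -0.012  0.11 ]
cartonlow [ 0.743 -0.007  0.06 ]
big [ 0.291 -0.285  0.02 ]
tipbox [ 0.77  -0.162  0.06 ]
1 20 [[0.06, 0.23, 1.69, 0.04, 1.57, -1.47], [0.06, 0.13, 1.6, 0.04, 1.76, -1.46], [0.12, -0.35, 2.06, -0.08, 1.01, -1.38], None, None]
1 30 [[0.05, 0.34, 1.6, 0.05, 1.73, -1.47], [0.05, 0.23, 1.51, 0.06, 1.91, -1.46], [0.1, -0.25, 1.95, -0.04, 1.18, -1.41], [0.18, -0.6, 2.41, -0.61, 0.36, -0.88], None]
1 40 [[0.05, 0.44, 1.51, 0.07, 1.88, -1.47], [0.05, 0.34, 1.44, 0.07, 2.06, -1.46], [0.09, -0.14, 1.84, -0.01, 1.35, -1.43], [0.16, -0.56, 2.32, -0.32, 0.54, -1.16], [0.2, -0.56, 2.49, -0.5, 0.4, -0.94]]
1 50 [[0.04, 0.55, 1.43, 0.08, 2.04, -1.47], [0.04, 0.43, 1.37, 0.09, 2.2, -1.46], [0.08, -0.03, 1.74, 0.01, 1.52, -1.45], [0.14, -0.49, 2.22, -0.19, 0.73, -1.28], [0.17, -0.5, 2.39, -0.26, 0.58, -1.18]]
-1 20 [[0.06, 0.23, 1.69, 0.04, 1.57, 1.68], [0.06, 0.13, 1.6, 0.04, 1.76, 1.68], [0.12, -0.35, 2.06, -0.08, 1.01, 1.77], None, None]
-1 30 [[0.05, 0.34, 1.6, 0.05, 1.73, 1.67], [0.05, 0.23, 1.51, 0.06, 1.91, 1.68], [0.1, -0.25, 1.95, -0.04, 1.18, 1.73], [0.18, -0.6, 2.41, -0.61, 0.36, 2.26], None]
-1 40 [[0.05, 0.44, 1.51, 0.07, 1.88, 1.67], [0.05, 0.34, 1.44, 0.07, 2.06, 1.68], [0.09, -0.14, 1.84, -0.01, 1.35, 1.71], [0.16, -0.56, 2.32, -0.32, 0.54, 1.98], [0.2, -0.56, 2.49, -0.5, 0.4, 2.2]]
-1 50 [[0.04, 0.55, 1.43, 0.08, 2.04, 1.67], [0.04, 0.43, 1.37, 0.09, 2.2, 1.69], [0.08, -0.03, 1.74, 0.01, 1.52, 1.7], [0.14, -0.49, 2.22, -0.19, 0.73, 1.86], [0.17, -0.5, 2.39, -0.26, 0.58, 1.96]]
0.08 [array([-0.34, -0.05,  1.71, -0.  ,  1.48, -0.42]), array([-0.34, -0.05,  1.71, -0.  ,  1.48, -1.14]), array([-0.34, -0.05,  1.71, -0.  ,  1.48, -1.86])]
3.221592653589793 [array([-0.34, -0.05,  1.71, -0.  ,  1.48,  2.72]), array([-0.34, -0.05,  1.71, -0.  ,  1.48,  2.  ]), array([-0.34, -0.05,  1.71, -0.  ,  1.48,  1.28])]
```

```bash
cat > b1.py <<'E'
from h import *
f=np.array([np.cos(YB),np.sin(YB),0]); base=np.array([.5110,.0735,0]); g0=base+.048*f+[0,0,.029]
M=tool(np.radians(-45),YB); q=toq(M)
s=manip.get_state()
manip.move_linear([.15,-.6,.42],v=.3)
manip.reach(tcp(g0+[0,0,.25],M),q)
manip.move_linear(tcp(g0-.10*M[:,2],M),v=.25)
c=cam('wrist'); cv2.imwrite('pics/w1.png',c['img'])
s=manip.get_state();print(s['time'],s['ee_pos'],s['wrist_force'])
for n,p in dict(axisbase=base+[0,0,.054],axistop=base+.07*f+[0,0,.054],grasp=g0).items(): print(n,proj(c,p).round(0))
E
python3 b1.py
```

```text
5.05 [0.61658702 0.06825267 0.08815844] [0.33138742 0.85553326 0.31144703]
axisbase [321. 140.]
axistop [321. 215.]
grasp [321. 204.]
```

View pics/w1.png

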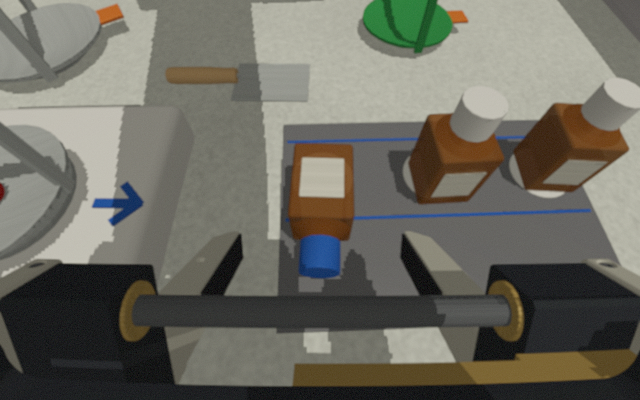

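The wrist view shows the bottle centred between the fingers. Its top face spans (322,143) to (322,213), against a predicted (321,140) to (321,215). I'll grasp it, lift, tilt it up and set it down by force.

```bash
cat > b2.py <<'E'
from h import *
f=np.array([np.cos(YB),np.sin(YB),0]); base=np.array([.5113,.0735,0]); g0=base+.048*f+[0,0,.029]
M=tool(np.radians(-45),YB)
manip.move_linear(tcp(g0,M),v=.08)
manip.grip(.03,25); s=manip.get_state();print('grip',s['opening'],s['wrist_force'])
manip.move_linear(tcp(g0+[0,0,.12],M),v=.12)
spot=np.array([.5146,.0745,0]); G=spot+[0,0,.149]
for b in (-22.5,0,22.5,45):
    M=tool(np.radians(b),YB); manip.move_linear(tcp(G,M),toq(M),v=.08)
manip.move_linear(tcp(spot+[0,0,.060],M),v=.08); manip.dwell(.3)
f0=manip.get_state()['wrist_force'];z=.060
while z>.046:
    z-=.001; manip.move_linear(tcp(spot+[0,0,z],M),v=.02); F=manip.get_state()['wrist_force']-f0
    if F[2]>4: break
print('z',z,F,manip.get_state()['time'])
c=cam('scene'); t=cam('top')
o=np.hstack([cv2.resize(c['img'][200:340,300:480],(400,311)),cv2.resize(t['img'][150:250,165:293],(400,311))]); cv2.imwrite('pics/p2.png',o)
E
python3 b2.py
```

```text
grip 0.05083525138971925 [-0.26824087  0.27031328  0.53493112]
z 0.04999999999999999 [-1.92225968  4.45569392  8.32365223] 14.6667
```

View pics/p2.png

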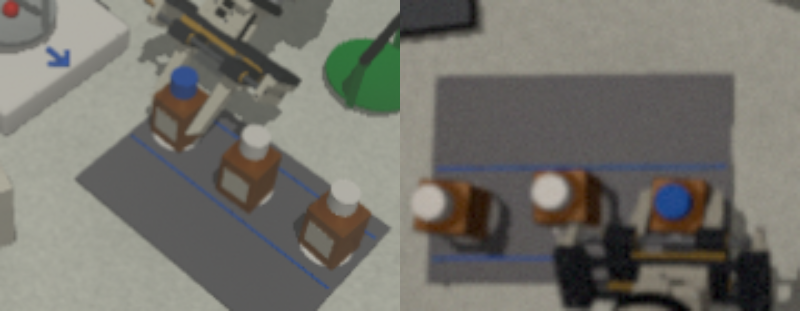

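The bottle stands upright on its spot between the fingers. I release, retreat along the tool axis, and check.

```bash
cat > b3.py <<'E'
from h import *
M=tool(np.radians(45),YB); p=np.array(manip.get_state()['ee_pos'])
manip.grip(.085); print(manip.get_state()['wrist_force'])
manip.move_linear(p-.10*M[:,2],v=.1)
manip.move_linear(p-.10*M[:,2]+[0,0,.2],v=.25)
D=down(.08)
manip.reach([.50,-.17,.36],D); manip.grip(.093)
s=manip.get_state();print(s['time'],s['ee_pos'])
w=cam('wrist'); cv2.imwrite('pics/w3.png',w['img'])
c=cam('scene'); t=cam('top'); cv2.imwrite('pics/s3.png',c['img']);cv2.imwrite('pics/t3.png',t['img'])
o=np.zeros((600,800,3),np.uint8); o[:311,:400]=cv2.resize(c['img'][200:340,300:480],(400,311));o[:311,400:]=cv2.resize(t['img'][150:250,165:293],(400,311))
o[311:,:462]=cv2.resize(w['img'],(462,289)); cv2.imwrite('pics/p3.png',o)
def blue(cc,r):
    x0,y0,x1,y1=r;i=cc['img'][y0:y1,x0:x1].astype(int);v,u=np.nonzero(i[...,0]>i[...,2]+50);return u.mean()+x0,v.mean()+y0,len(u)
print('cap',blue(t,(235,180,290,230)))
print('exp cap',proj(t,[.5146,.074,.109]).round(1),onz(t,*blue(t,(235,180,290,230))[:2],.107))
print('handle in wrist',proj(w,[.557,-.112,.155]),proj(w,[.5665,-.2275,.155]))
E
python3 b3.py
```

```text
[-0.80976034 -0.73198679  0.22534022]Traceback (most recent call last):
  File "b3.py", line 4, in <module>
    manip.move_linear(p-.10*M[:,2],v=.1)
    ~~~~~~~~~~~~~~~~~^^^^^^^^^^^^^^^^^^^
workcell.IKError: the arm cannot follow that straight line within its joint ranges
```

```bash
sed -i 's/^manip.grip(.085).*/pass/; s/^manip.move_linear(p-.10.*v=.1)$/manip.move_linear(p+[0,0,.04],v=.05); print(manip.get_state()["wrist_force"])/; s/^manip.move_linear(p-.10.*v=.25)$/manip.move_linear(p+[0,0,.22],v=.15)/' b3.py; python3 b3.py
```

```text
[-0.57608399  0.04184956  0.3414484 ]
19.275 [ 0.49992931 -0.16953035  0.36009671]
cap (np.float64(251.61052631578949), np.float64(214.30526315789473), 95)
exp cap [252.1 214.1] [0.51438222 0.07575094 0.107     ]
handle in wrist [373.66311779 130.44748912] [369.58023357 222.9748904 ]
```

View pics/p3.png

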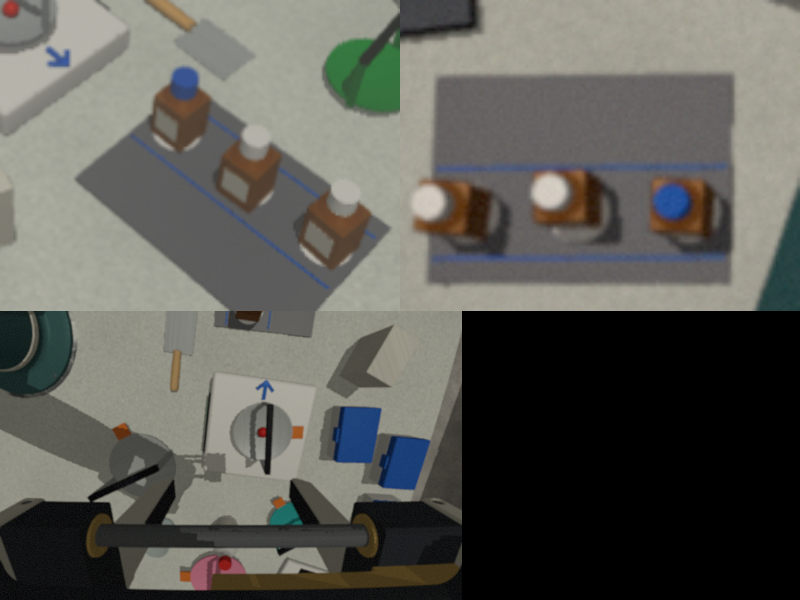

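The bottle stands upright and released, with its cap within 2 mm of the expected place, and the mates are unchanged. In the wrist image the handle runs from (374,129) to (371,226), close to the prediction. Now I refine its position by dark mask and grasp.

```bash
cat > d1.py <<'E'
from h import *
import sys
def handle(w,tag):
    i=w['img'].max(-1).astype(int); x0,y0=330,100
    m=(i[100:245,330:410]<45).astype(np.uint8); n,l,st,ce=cv2.connectedComponentsWithStats(m)
    k=1+st[1:,4].argmax(); v,u=np.nonzero(l==k); (cx,cy),wh,an=cv2.minAreaRect(np.c_[u+x0,v+y0].astype(np.float32))
    bx=cv2.boxPoints(((cx,cy),wh,an)); bx=bx[bx[:,1].argsort()]; e=[bx[:2].mean(0),bx[2:].mean(0)]
    P=[onz(w,*p,.161) for p in e]; d=P[0]-P[1]
    print(tag,st[k],np.round(e,1),np.round(P,4),'mid',((P[0]+P[1])/2).round(4),'len',np.linalg.norm(d).round(4),'yaw',np.arctan2(-d[0],d[1]).round(3))
handle(cam('wrist'),'w')
E
python3 d1.py
```

```text
w [ 36  29  12  96 681] [[373.9 129. ]
 [369.5 224.1]] [[ 0.5561 -0.1104  0.161 ]
 [ 0.5653 -0.2271  0.161 ]] mid [ 0.5607 -0.1687  0.161 ] len 0.1171 yaw 0.079
```

```bash
cat > d2.py <<'E'
from h import *
h=np.array([.5612,-.1693]); a=.079; D=down(a)
manip.reach([*h,.26],D)
tz=.155-manip.pinch_z
manip.move_linear([*h,tz],v=.1)
manip.grip(.024,20); manip.dwell(.2)
f0=manip.get_state()['wrist_force']; manip.grip(.006,25); manip.dwell(.4)
s=manip.get_state(); print(s['opening'],s['wrist_force']-f0,s['time'])
w=cam('wrist');c=cam('scene'); 
o=np.zeros((400,800,3),np.uint8); o[:,:400]=cv2.resize(c['img'][140:270,230:360],(400,400)); o[:250,400:]=cv2.resize(w['img'],(400,250)); cv2.imwrite('pics/p4.png',o)
E
python3 d2.py
```

```text
0.009835671724148799 [ 0.76054561  1.21430549 -1.93534887] 23.5833
```

View pics/p4.png

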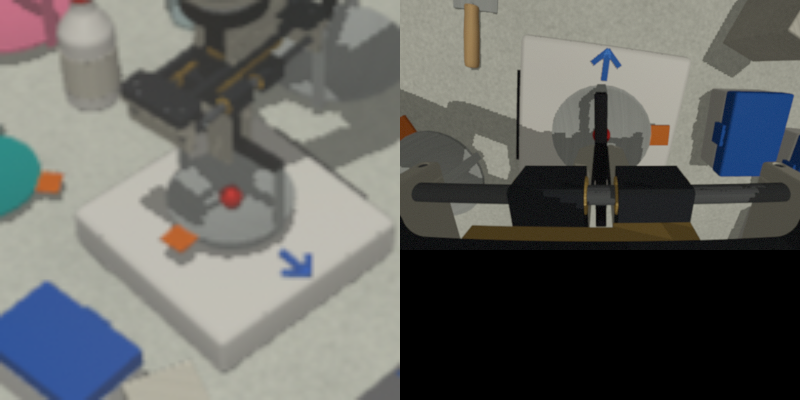

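The handle is held with the opening at 9.8 mm, and the bead is still in the middle. I lift gently and then turn in small steps.

```bash
cat > d3.py <<'E'
from h import *
p=np.array(manip.get_state()['ee_pos']); 
manip.move_linear(p+[0,0,.01],v=.02); manip.move_linear(p+[0,0,.08],v=.05); manip.dwell(.3)
P=p+[0,0,.08]; t0=manip.get_state()['time']
for a in np.linspace(.079,1.52,15)[1:]:
    manip.move_linear(P,down(a),v=.05); manip.dwell(.15)
manip.dwell(.5); s=manip.get_state(); print(t0,s['time'],s['ee_pos'],s['opening'],s['wrist_force'])
c=cam('scene');t=cam('top');w=cam('wrist')
o=np.zeros((600,800,3),np.uint8); o[:350,:400]=cv2.resize(c['img'][110:285,230:430],(400,350)); o[:350,400:]=cv2.resize(t['img'][140:254,280:410],(400,350));o[350:,:400]=cv2.resize(w['img'],(400,250))
o[350:,400:]=cv2.resize(t['img'][150:250,165:325],(400,250)); cv2.imwrite('pics/p5.png',o)
E
python3 d3.py
```

```text
26.1833 32.2833 [ 0.56111797 -0.16929337  0.21611891] 0.00992693425204815 [-0.5416078   0.35548656 -2.09097677]
```

View pics/p5.png

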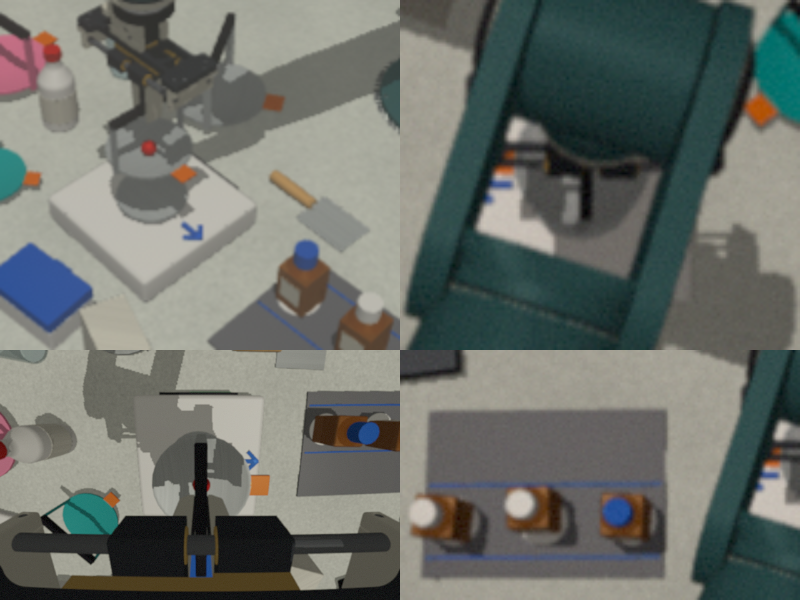

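The dish is up, level, with the bead centred and the lip beside the arrow. One numeric check, then I hand in.

```bash
python3 - <<'E'
from h import *
c=cam('scene')
def cen(f,r):
    x0,y0,x1,y1=r; i=c['img'][y0:y1,x0:x1].astype(int); v,u=np.nonzero(f(i)); return u.mean()+x0,v.mean()+y0,len(u)
b=cen(lambda i:(i[...,2]>i[...,1]+70)&(abs(i[...,1]-i[...,0])<30),(290,165,320,200))
l=cen(lambda i:(i[...,2]>i[...,0]+90)&(i[...,1]>i[...,0]+25)&(i[...,2]>150),(305,185,340,210))
B=onz(c,*b[:2],.159);L=onz(c,*l[:2],.1605);d=L-B
print(b,l,B,L,'lip angle',np.arctan2(d[1],d[0]),'want',np.pi/2-.05,'len',np.linalg.norm(d[:2]))
s=manip.get_state();print(s['time'],abs(s['joint_velocities']).max())
manip.dwell(.5); manip.hand_in()
E
```

```text
(np.float64(303.6333333333333), np.float64(183.36666666666667), 30) (np.float64(321.4), np.float64(196.4909090909091), 55) [ 0.56492071 -0.1709112   0.159     ] [ 0.56798738 -0.09968421  0.1605    ] lip angle 1.5277680322509046 want 1.5207963267948965 len 0.07129297761331102
32.4833 0.0014957517846255132
the job is handed in; nothing more can be done
```

I stood the toppled bottle upright on the empty white spot and let go of it. I then lifted the dish 8 cm by its handle, turned its lip toward the arrow and handed in at about 33 s of the 72 s.

- **Bottle:** its cap was within about 2 mm of the expected place. The other two bottles look unmoved in the top view.
- **Dish:** the lip points 0.007 rad from the arrow's direction (limit 0.2 rad). The dish looked level in the pictures, but I did not measure its tilt. The grip opening is 9.9 mm on the 10 mm handle, and the arm was still.
- **Bead:** it measured about 4 mm from the dish's middle.
- **Pan centre:** the two estimates, from the balance's corners and from the arrow tip, differ by about 9 mm. The dish is within about 10 mm of both (limit 40 mm).

One move failed: after letting go of the bottle, the planned straight-back retreat was out of joint range, and nothing moved. I went straight up instead, without touching the bottle.

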